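Push the tin home between tack-welded guide rails

TASK

Push the steel tin squarely down the lane between the two guide rails until it sits flush against the end stop. The rails are only tack-welded, so neither the tin nor the robot may touch either rail. Only push the tin, never tip or lift it, leave the small things lying about alone, and finish clear of everything.

Things in the scene. Friction and masses are not known exactly. Their poses are not given: they have to be found in the camera images.
- lane: the fixed steel lane: two straight parallel rails and an end stop, no floor (the tin slides on the table). Origin on the table top, midway between the rails at the open mouth (the rails' free ends); +x runs into the lane to the end stop, roughly to the robot's right (world -y); +y roughly away from the robot. Rails from x = 0 to 160 mm, inner faces at y = -57 and +57 mm. Place and direction vary
- near_rail: the guide rail on the robot's side, lane y = -57 to -65 mm, 8 mm thick, 18 mm high, with two foot tabs 4 mm thick that reach out to y = -83 mm; origin and axes are the lane's
- far_rail: the guide rail on the side away from the robot, lane y = +57 to +65 mm, 8 mm thick, 18 mm high, with two foot tabs 4 mm thick that reach out to y = +83 mm; origin and axes are the lane's
- tin_centre (a point): centre of the tin (axes as the tin's), 25 mm above the table. The tin is home against the end stop when this point is 110 mm into the lane; midway between the rails the tin has 11 mm to spare on either side
- soapstone: soapstone holder, a thin rod 122 mm long and 11 mm high, lying outside the near rail; leave it alone
- nut: small steel hex nut, 23 mm wide and 10 mm high, lying outside the far rail; leave it alone
- punch: centre punch, a steel rod 100 mm long and 11 mm thick, lying outside the far rail; leave it alone
- coupon: flat steel practice plate, 50 x 100 x 6 mm, lying beyond the lane; leave it alone
- end_stop: steel bar across the far end of the lane, 40 mm high, 12 mm thick; the face that the tin is to meet is at lane x = 160 mm; origin and axes are the lane's
- tin: plain grey closed steel tin with a lid, standing loose before the lane's mouth: 100 long (x), 92 wide (y), 50 mm high, upright sides, 0.3 to 0.6 kg, 32 mm taller than the rails. Origin at the centre of its underside; +x side goes first. Starts wholly outside the mouth, up to 30 mm off the lane's middle line to either side and up to 0.2 rad askew
- pipe_positioner: fixed pipe stand at the table's right edge, not part of the job: keep the arm clear of it. A round post with a level bar 35 mm thick, 0.34 m above the table top, whose free end reaches back towards the robot to about x = 0.20, y = -0.27 m in the world; it stands between the arm's place at the start and the table, so go over the bar or round its end. Origin at the stand's foot

How it is judged:
By the outcome, as a careful person would: the job done as asked, in the order asked, and still so for the second after the job is handed in, with the robot touching nothing.
It also fails if it takes over 72 s, if anything falls off the work surface, if the arm or the gripper's body presses on something with over 40 N, if the wrist force passes 120 N, or if a joint passes its speed limit or range.

ROBOT

A 6-joint arm with a two-finger parallel gripper is mounted at the origin on a cart in front of the work surface, level with it; the furniture and walls round the work are solid. World frame = base frame: x ahead of the robot, y to its left, z up, the work surface at z = 0. Lengths are in m, angles in rad, forces in N, time in s.
With the tool pointing down it reaches from about 0.3 to 0.875 m from the base axis. Payload 4.2 kg.
Tool frame: the origin (TCP) lies between the finger pads; the fingertips stand 11 mm ahead of it and the grasp point (between the pads) lies 8 mm behind it; z points along the fingers, y is the line along which they close (so a half turn about z gives the same grasp; the last joint's range is limited). The gripper opens to 85 mm and grips with 20 to 120 N. Pads are 22 mm wide; open, the fingers measure 114 mm over their backs; the gripper's body (76 mm by 85 mm) begins 54 mm behind the grasp point. The pads swing forward as they close: fully open they stand 13 mm farther back than shut.
Start: joints at [1.283, 0.32, 1.565, -0, 1.257, -0.02], TCP at [0.152, 0.555, 0.242] pointing down, gripper open.
Joint ranges: [-3.11, 3.11], [-0.84, 2.01], [0.21, 2.61], [-1.34, 4.49], [0.05, 2.63], [-2.56, 2.56]. Speed limits (rad/s): [2.57, 2.57, 3.14, 3.14, 3.14, 3.14].

INTERFACE

Orientations are given as a unit quaternion [x, y, z, w].
In Python, from station import telemetry, read_camera, ctrl gives the robot as it stands.
- The arm moves only by the tool arm_command, never from a script. Its argument "series" is text: rows parted by semicolons, each of 7 numbers parted by spaces: the shift along the tool's x, y, z in mm, then the turn, a rotation vector about the tool's x, y, z in degrees, then the finger opening in mm, from 0 to 85.4. A call has 1 to 12 rows; each row shifts and turns the commanded pose from where the row before left it, along the tool's axes as they then stand; what a row does not reach is not made up. A row lasts 1/10 s, in which the tool goes at most 50 mm and 8.59 degrees, less where a joint would pass 70% of its speed; a pose out of reach is approached as far as the arm can. A call is refused whole if a number of a shift passes 50 or a number of a turn 8.59, either way. A call with a gripper value outside its range is refused whole. The fingers move at their own pace and stop on an object; "squeeze" is the grip in N (left out, the last holds). Time passes only in rows, so rows that do not move let the fingers close. It gives the time, the measured TCP pose, the force, the opening and the grip force at its end, in the units of the state.
- telemetry.state(): the state, without advancing time (a new reading comes with each control period).
- read_camera(name): name is "scene" or "top" or "wrist"; returns a dict with "pixels" (480x640x3 uint8, red, green, blue), "K" (3x3 intrinsics, pixels), "dist_coeffs" ([k1, k2, p1, p2, k3] as OpenCV has them; the pictures are not rectified), "view" (4x4, takes a point from world to camera coordinates); the wrist camera has in their place "tool_from_camera" (4x4, takes a point from camera to tool coordinates, whose origin is the TCP and whose axes are the flange's). Camera axes: x right, y up, looking along -z (the intrinsics and any distortion apply to the point x, -y, -z); pixel columns grow to the right and rows downward; lengths in m; the calibration is good to about 2 mm. A picture is of the moment at which its call begins: read the wrist's pose just before it. There is no depth.
- ctrl.hand_in(): hands the job in; it is judged then, once.
The state is a dict: "time": time; "q": joint angles; "joint_vel": joint speeds; "joint_efforts": joint torques, N m; "eef_pos": TCP position; "tool_rot": TCP orientation; "ft_force": force on the tool from outside, world axes, zero at the start; "moment": the same for the moment, N m; "width": finger opening in m; "gripper_force": force on a finger pad.
Only numpy, scipy, OpenCV 4.12 (cv2) and the standard library are available. Lean on these libraries where they do the work, as an engineer would, in place of code of your own. Each camera call takes 0.05 s, during which the arm holds its last target. There are 200 camera calls.

## Working session

There is one attempt and no reset: what is moved stays moved. The work goes in short steps, Python scripts to look and compute and a tool call to move; the robot and the scene stay as the last step left them, time stands still between calls to the robot, and variables do not carry over. Pictures are saved under pics/ and viewed, at most 10 in all, crops included, and the job is handed in when it is done.

Besides the shell and the picture viewer there is one more tool, called after "Request:" by a JSON object that holds its "name" and its "arguments", one argument or row to a line. arm_command: Moves the arm, as the interface text tells. Its arguments: {"type":"object","properties":{"series":{"type":"string"},"squeeze":{"type":"number"}},"required":["series"]}

```bash
mkdir -p pics; cat > h.py <<'E'
import numpy as np, cv2
from station import telemetry, read_camera, ctrl
from scipy.spatial.transform import Rotation as R
def pix2w(c, uv, z, view=None):
    V=np.array(c["view"]) if view is None else view
    u=cv2.undistortPoints(np.array(uv,float).reshape(-1,1,2),np.array(c["K"]),np.array(c["dist_coeffs"])).reshape(-1,2)
    d=np.c_[u[:,0],-u[:,1],-np.ones(len(u))]@V[:3,:3]
    o=-V[:3,:3].T@V[:3,3]
    return o+d*((np.reshape(z,(-1,1))-o[2])/d[:,2:])
def save(c,n): cv2.imwrite("pics/"+n+".png",c["pixels"][:,:,::-1])
E
python3 - <<'E'
from h import *
import pickle
s=telemetry.state(); print(s)
for n in("top","scene"):
    c=read_camera(n); save(c,n+"0"); pickle.dump(c,open(n+"0.pkl","wb"))
E
```

```text
{'time': 0.0, 'q': array([ 1.28300276e+00,  3.20283009e-01,  1.56568694e+00, -1.13004474e-05,
        1.25737746e+00, -1.99875462e-02]), 'joint_vel': array([ 0.00019333, -0.00031118,  0.00019639, -0.0005509 , -0.00060556,
       -0.00120108]), 'joint_efforts': array([ 7.12787605e-04, -4.15528321e+01, -2.34148175e+01, -9.25544373e-05,
        8.51792924e-03, -4.98871344e-06]), 'eef_pos': array([0.15202029, 0.55406673, 0.24148427]), 'tool_rot': array([ 1.33501440e-01,  9.91048231e-01, -8.67828004e-04, -1.29177176e-04]), 'ft_force': array([ 0.45219998, -0.34273451,  0.36390718]), 'moment': array([-0.05679248, -0.04129884,  0.02526348]), 'gripper_force': 0.0, 'width': 0.08539890899158115}
```

View pics/top0.png

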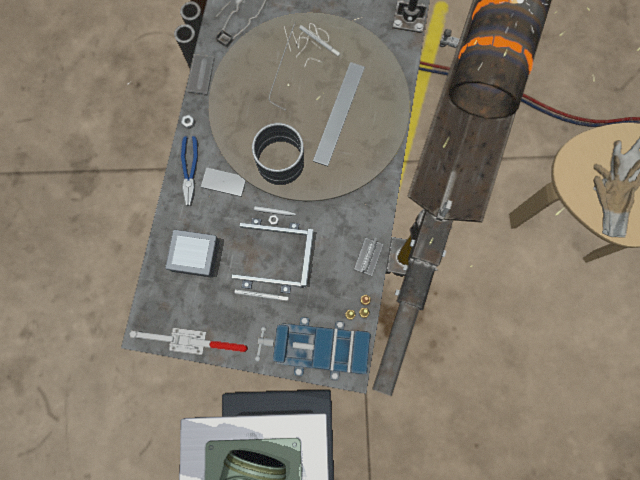

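View pics/scene0.png

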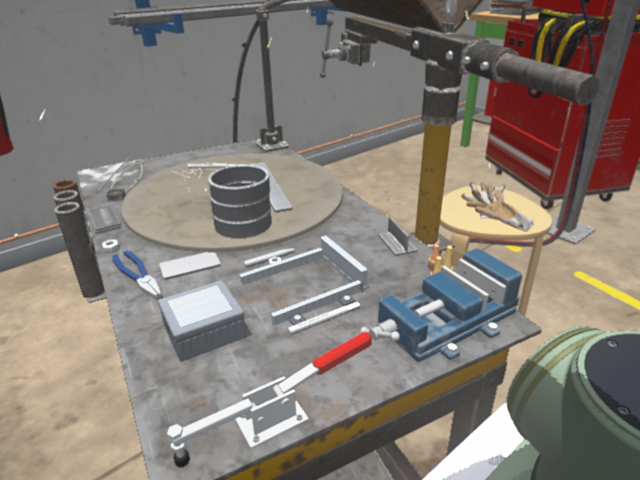

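The top view shows the tin at about (192,253) and the lane mouth at about (236,251). The rails run to the end stop at about (307,258). The small items lie beside the lane, and the pipe stand is on the right.

```bash
python3 - <<'E'
from h import *
import pickle
c=pickle.load(open("top0.pkl","rb"))
V=np.array(c["view"]);print(np.round(V,3),c["K"],c["dist_coeffs"])
pts=[(240,224,.018),(232,278,.018),(313,230,.04),(307,287,.04),(170,268,.05),(172,231,.05),(216,235,.05),(212,275,.05),(250,455,0),(380,390,.34),(268,343,0.08),(300,300,0)]
for p in pts: print(p,np.round(pix2w(c,[p[:2]],p[2])[0],3))
im=c["pixels"][200:320,150:330]
cv2.imwrite("pics/crop0.png",cv2.resize(im,None,fx=4.4,fy=4.4,interpolation=cv2.INTER_CUBIC)[:,:,::-1])
E
```

```text
[[-0.03  -1.    -0.004 -0.145]
 [ 0.979 -0.031  0.204 -0.532]
 [-0.204  0.002  0.979 -1.221]
 [ 0.     0.     0.     1.   ]] [[568.01470859   0.         320.6207852 ]
 [  0.         568.01470859 240.53105666]
 [  0.           0.           1.        ]] [0.02863994 0.         0.         0.         0.        ]
(240, 224, 0.018) [0.58  0.025 0.018]
(232, 278, 0.018) [0.454 0.044 0.018]
(313, 230, 0.04) [ 0.556 -0.144  0.04 ]
(307, 287, 0.04) [ 0.425 -0.127  0.04 ]
(170, 268, 0.05) [0.476 0.177 0.05 ]
(172, 231, 0.05) [0.561 0.174 0.05 ]
(216, 235, 0.05) [0.549 0.075 0.05 ]
(212, 275, 0.05) [0.458 0.083 0.05 ]
(250, 455, 0) [0.07  0.006 0.   ]
(380, 390, 0.34) [ 0.215 -0.25   0.34 ]
(268, 343, 0.08) [ 0.304 -0.043  0.08 ]
(300, 300, 0) [ 0.401 -0.109  0.   ]
```

View pics/crop0.png

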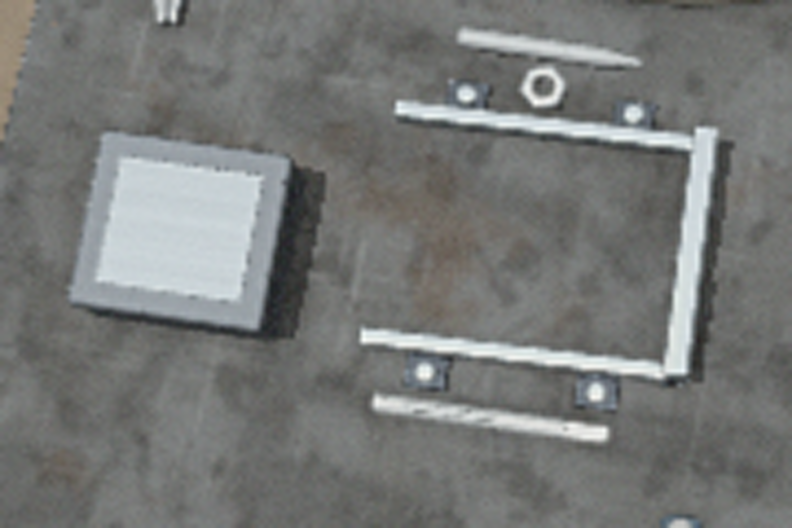

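```bash
python3 - <<'E'
from h import *
import pickle
c=pickle.load(open("top0.pkl","rb"))
f=lambda L,z:pix2w(c,[(150+x/4.4-.4,200+y/4.4-.4) for x,y in L],z)[:,:2]
# top inner edges of rails (far: lower edge visible; near: upper edge)
F=f([(397,116),(690,150)],.018); N=f([(362,330),(664,366)],.018); S=f([(694,130),(666,373)],.04)
Fo=f([(398,101),(692,136)],.018)
T=f([(103,134),(290,155),(262,331),(70,302)],.05)
print("F",F,Fo,"N",N,"S",S,sep="\n")
d=(F[1]-F[0])/np.linalg.norm(F[1]-F[0]);d2=(N[1]-N[0])/np.linalg.norm(N[1]-N[0])
print("dirs",np.arctan2(d[1],d[0]),np.arctan2(d2[1],d2[0]),"gap",np.cross(d,N[0]-F[0]))
a=(np.arctan2(d[1],d[0])+np.arctan2(d2[1],d2[0]))/2; X=np.array([np.cos(a),np.sin(a)]);Y=np.array([-X[1],X[0]])
O=(F[0]+N[0])/2; print("O",O,"a",a)
L=lambda p:np.c_[(p-O)@X,(p-O)@Y]
print("stop",L(S),"rails",L(F),L(N),L(Fo))
print("tin",L(T),"ctr",L(T).mean(0)); e=T[1]-T[0]; e2=T[2]-T[3]; e3=T[0]-T[3];e4=T[1]-T[2]
print([np.linalg.norm(v) for v in(e,e2,e3,e4)],[np.arctan2(v[1],v[0])-a for v in(e,e2)],[np.arctan2(v[1],v[0])-a-np.pi/2 for v in(e3,e4)])
E
```

```text
F
[[ 0.57550328  0.02572215]
 [ 0.55229996 -0.12847736]]
[[ 0.58363549  0.02518146]
 [ 0.55982385 -0.12972208]]
N
[[ 0.4620104   0.04399145]
 [ 0.43833943 -0.1121567 ]]
S
[[ 0.55797371 -0.13132666]
 [ 0.43180555 -0.11387824]]
dirs -1.7201517052616202 -1.7212438323910324 gap -0.11494787132191636
O [0.51875684 0.0348568 ] a -1.7206977688263263
stop [[ 0.15846316  0.06359504]
 [ 0.16005246 -0.06376401]] rails [[0.00055766 0.05747425]
 [0.15649315 0.0575594 ]] [[-0.00055766 -0.05747425]
 [ 0.15737445 -0.05756049]] [[-1.22190556e-04  6.55960138e-02]
 [ 1.56600276e-01  6.51848056e-02]]
tin [[-0.14219193  0.02327362]
 [-0.04521276  0.02372889]
 [-0.04494851 -0.06798606]
 [-0.14372429 -0.06479406]] ctr [-0.09401937 -0.0214444 ]
[np.float64(0.09698023852919525), np.float64(0.09882734588968155), np.float64(0.08808101235450402), np.float64(0.09171532949137685)] [np.float64(0.004694448291969078), np.float64(-0.03230436912347345)] [np.float64(-0.017398065882653357), np.float64(0.002881221074320539)]<stdin>:11: DeprecationWarning: Arrays of 2-dimensional vectors are deprecated. Use arrays of 3-dimensional vectors instead. (deprecated in NumPy 2.0)
```

Request:
{"name": "arm_command", "arguments": {
  "series": "-16 -13.4 0 0 0 0 60;-16 -13.4 0 0 0 0 60;-16 -13.4 0 0 0 0 60;-16 -13.4 0 0 0 0 60;-16 -13.4 0 0 0 0 60;-16 -13.4 0 0 0 0 60;-16 -13.4 0 0 0 0 60;-16 -13.4 0 0 0 0 60;-16 -13.4 0 0 0 0 60;-16 -13.4 0 0 0 0 60;-16 -13.4 0 0 0 0 60;-16 -13.4 0 0 0 0 60"
}}

```text
time: 1.3
eef_pos: [0.295, 0.3477, 0.242]
tool_rot: [0.133, 0.991, -0.0, -0.0]
ft_force: [0.7, -0.7, -0.3]
width: 0.0602
gripper_force: 0.0
```

Request:
{"name": "arm_command", "arguments": {
  "series": "-16 -13.4 0 0 0 0 60;-16 -13.4 0 0 0 0 60;-16 -13.4 0 0 0 0 60;-16 -13.4 0 0 0 0 60;-16 -13.4 0 0 0 0 60;-16 -13.4 0 0 0 0 60;-16 -13.4 0 0 0 0 60;-16 -13.4 0 0 0 0 60;-16 -13.4 0 0 0 0 60;-16 -13.4 0 0 0 0 60;-16 -13.4 0 0 0 0 60;-16 -13.4 0 0 0 0 60"
}}

```text
time: 2.5
eef_pos: [0.4375, 0.1419, 0.242]
tool_rot: [0.134, 0.991, -0.0, -0.0]
ft_force: [0.4, 0.6, 0.4]
width: 0.0599
gripper_force: 0.0
```

Request:
{"name": "arm_command", "arguments": {
  "series": "0 0 0 0 0 -3.4 60;0 0 0 0 0 -3.4 60;0 0 0 0 0 0 60"
}}

```text
time: 2.8
eef_pos: [0.4372, 0.1425, 0.2419]
tool_rot: [0.075, 0.997, -0.0, -0.0]
ft_force: [-0.6, -0.5, -0.2]
width: 0.0599
gripper_force: 0.0
```

```bash
cat >> h.py <<'E'
O=np.array([.51876,.03486]);a=-1.7207;X=np.array([np.cos(a),np.sin(a)]);Y=np.array([-X[1],X[0]])
def lane(p): p=np.asarray(p)[...,:2]-O; return 1000*np.stack([p@X,p@Y],-1)
def where():
    s=telemetry.state(); M=R.from_quat(s["tool_rot"]).as_matrix()
    print("t",s["time"],"lane mm",lane(s["eef_pos"]).round(1),"z",s["eef_pos"][2].round(4),"tooly-laneX deg",np.degrees(np.arctan2(M[1,1],M[0,1])-a).round(2),"tilt",M[:,2].round(4),"F",s["ft_force"].round(1),"w",s["width"],"q",s["q"].round(2))
    return s,M
def wrist(name):
    s,M=where(); c=read_camera("wrist"); save(c,name)
    W=np.eye(4);W[:3,:3]=M;W[:3,3]=s["eef_pos"]; c["view"]=np.linalg.inv(W@np.array(c["tool_from_camera"]))
    import pickle; pickle.dump(c,open(name+".pkl","wb")); return c
E
python3 - <<'E'
from h import *
wrist("w1")
E
```

```text
t 2.8 lane mm [-94.2 -96.7] z 0.2419 tooly-laneX deg 180.01 tilt [-9.e-04 -2.e-04 -1.e+00] F [-0.6 -0.5 -0.2] w 0.05993353712817285 q [ 0.29  0.14  1.81  0.    1.19 -1.13]
```

View pics/w1.png

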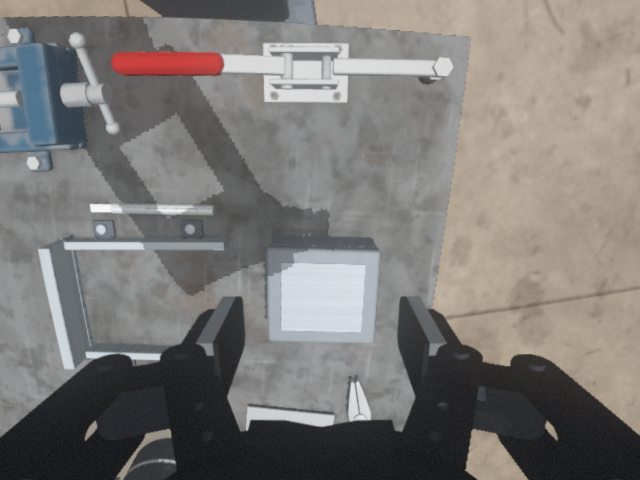

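The wrist view shows the tin's top at about (267–379, 250–342), the near rail's free end at (224,246), and clear table on the near side of the tin.

```bash
python3 - <<'E'
from h import *
import pickle
c=pickle.load(open("w1.pkl","rb"))
T=lane(pix2w(c,[(267,250),(379,251),(375,342),(269,341)],.05)); print("tin",T.round(1),T.mean(0).round(1))
print("near rail",lane(pix2w(c,[(224,249),(66,249),(224,242)],.018)).round(1)); print("far",lane(pix2w(c,[(88,352)],.018)).round(1),"stop in",lane(pix2w(c,[(52,250),(75,366)],.04)).round(1))
E
```

```text
tin [[ -46.4  -66.4]
 [-143.6  -65.5]
 [-143.7   23.7]
 [ -44.7   22.6]] [-94.6 -21.4]
near rail [[ -0.6 -57.4]
 [157.7 -57.3]
 [ -1.1 -64.4]]
far [[155.9  58. ]] stop in [[156.5 -63. ]
 [158.1  61.1]]
```

Request:
{"name": "arm_command", "arguments": {
  "series": "0 0 25 0 0 0 60;0 0 25 0 0 0 60;0 0 25 0 0 0 60;0 0 25 0 0 0 60;0 0 25 0 0 0 60;0 0 25 0 0 0 60;0 0 20 0 0 0 60;0 0 16 0 0 0 60;0 0 12 0 0 0 60;0 0 6 0 0 0 60;0 0 0 0 0 0 60"
}}

```text
time: 3.95
eef_pos: [0.4369, 0.1428, 0.0377]
tool_rot: [0.075, 0.997, -0.0, -0.001]
ft_force: [0.0, 0.4, -0.3]
width: 0.06
gripper_force: 0.0
```

Request:
{"name": "arm_command", "arguments": {
  "series": "-4 0 0 0 0 0 60;-4 0 0 0 0 0 60;-3 0 0 0 0 0 60;-3 0 0 0 0 0 60;-3 0 0 0 0 0 60;-3 0 0 0 0 0 60;-3 0 0 0 0 0 60;-3 0 0 0 0 0 60;-3 0 0 0 0 0 60;-3 0 0 0 0 0 60;-2 0 0 0 0 0 60;0 0 0 0 0 0 60"
}}

```text
time: 5.15
eef_pos: [0.4695, 0.1374, 0.038]
tool_rot: [0.075, 0.997, -0.0, -0.002]
ft_force: [-4.8, -0.4, 2.7]
width: 0.0599
gripper_force: 2.3
```

```bash
python3 - <<'E'
from h import *
import pickle
wrist("w2"); c=read_camera("top"); pickle.dump(c,open("top2.pkl","wb"))
w=cv2.imread("pics/w2.png"); t=cv2.resize(c["pixels"][200:320,150:330,::-1],(640,427),interpolation=cv2.INTER_CUBIC)
m=np.zeros((600,800,3),np.uint8); m[:300,:400]=cv2.resize(w,(400,300)); m=np.vstack([cv2.resize(w,(400,300)),cv2.resize(t,(400,300))])
cv2.imwrite("pics/m2.png",m)
E
```

```text
t 5.15 lane mm [-94. -64.] z 0.038 tooly-laneX deg 180.03 tilt [-3.5e-03 -6.0e-04 -1.0e+00] F [-4.8 -0.4  2.7] w 0.05988343366699894 q [ 0.26  0.42  2.02  0.    0.7  -1.16]
```

View pics/m2.png

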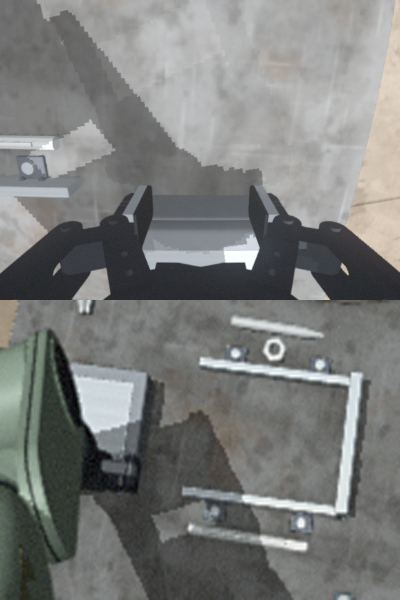

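The fingers are seated on the tin's near side and the tin has moved. I'll continue about 7 mm, back off, rise and look.

Request:
{"name": "arm_command", "arguments": {
  "series": "-2 0 0 0 0 0 60;-2 0 0 0 0 0 60;-2 0 0 0 0 0 60;-1 0 0 0 0 0 60;0 0 0 0 0 0 60;2 0 0 0 0 0 60;5 0 0 0 0 0 60;10 0 0 0 0 0 60;10 0 0 0 0 0 60;0 0 -20 0 0 0 60;0 0 -30 0 0 0 60;0 0 -30 0 0 0 60"
}}

```text
time: 6.45
eef_pos: [0.4499, 0.1407, 0.1189]
tool_rot: [0.074, 0.997, -0.0, -0.001]
ft_force: [0.1, -0.4, -0.5]
width: 0.0602
gripper_force: 0.0
```

Request:
{"name": "arm_command", "arguments": {
  "series": "0 0 -30 0 0 0 60;0 0 -30 0 0 0 60;0 0 -30 0 0 0 60;0 0 -34 0 0 0 60;0 0 0 0 0 0 60;0 0 0 0 0 0 60"
}}

```text
time: 7.05
eef_pos: [0.4506, 0.1408, 0.2426]
tool_rot: [0.074, 0.997, 0.0, 0.001]
ft_force: [0.1, -0.1, 0.1]
width: 0.0603
gripper_force: 0.0
```

```bash
python3 - <<'E'
from h import *
wrist("w3")
E
```

```text
t 7.05 lane mm [-94.6 -83.2] z 0.2426 tooly-laneX deg 180.07 tilt [ 1.2e-03  4.0e-04 -1.0e+00] F [ 0.1 -0.1  0.1] w 0.06028846608037838 q [ 0.28  0.16  1.79  0.    1.2  -1.14]
```

View pics/w3.png

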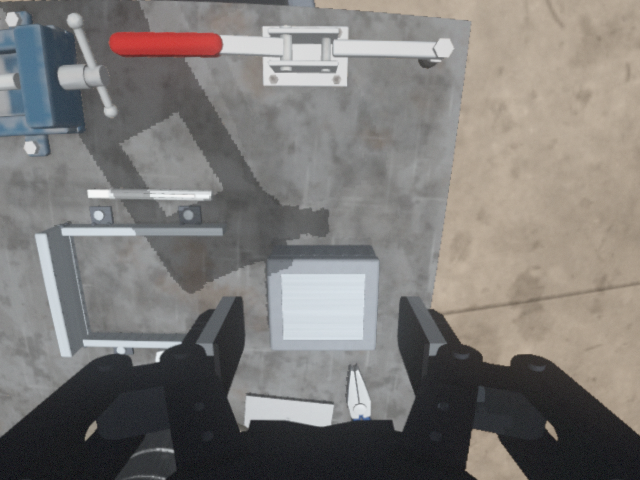

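The tin's top is now at about (267–378, 259–350). The near rail's inner edge is at row 235 and the far rail's inner edge is near row 340.

```bash
python3 - <<'E'
from h import *
import pickle
c=pickle.load(open("w3.pkl","rb"))
T=lane(pix2w(c,[(267,259),(378.5,259),(375,350),(269,350)],.05)); print("tin",T.round(1),T.mean(0).round(1))
print("near rail",lane(pix2w(c,[(222,235.5),(64,235.5)],.018)).round(1)); print("far",lane(pix2w(c,[(86,340),(180,340)],.018)).round(1))
c=pickle.load(open("w1.pkl","rb"))
g=c["pixels"].mean(2)
E
```

```text
tin [[ -46.6  -44. ]
 [-144.1  -44.1]
 [-144.9   46.7]
 [ -44.7   46.7]] [-95.1   1.3]
near rail [[ -0.  -56.6]
 [157.1 -56.7]]
far [[155.2  58.1]
 [ 52.4  55.8]]
```

Request:
{"name": "arm_command", "arguments": {
  "series": "-21 21 0 0 0 0 60;-21 21 0 0 0 0 60;-21 21 0 0 0 0 60;-21 22 0 0 0 0 60;0 0 0 0 0 0 60"
}}

```text
time: 7.6
eef_pos: [0.5483, 0.2139, 0.2394]
tool_rot: [0.074, 0.997, -0.0, -0.001]
ft_force: [-1.1, -1.3, 0.3]
width: 0.06
gripper_force: 0.0
```

Request:
{"name": "arm_command", "arguments": {
  "series": "0 0 0 0 0 7.5 60;0 0 0 0 0 7.5 60;0 0 0 0 0 7.5 60;0 0 0 0 0 7.5 60;0 0 0 0 0 7.5 60;0 0 0 0 0 7.5 60;0 0 0 0 0 7.5 60;0 0 0 0 0 7.5 60;0 0 0 0 0 7.5 60;0 0 0 0 0 7.5 60;0 0 0 0 0 7.5 60;0 0 0 0 0 7.5 60"
}}

```text
time: 8.8
eef_pos: [0.5453, 0.2115, 0.2407]
tool_rot: [0.76, 0.65, -0.002, -0.001]
ft_force: [-0.3, -0.5, 0.7]
width: 0.0599
gripper_force: 0.0
```

Request:
{"name": "arm_command", "arguments": {
  "series": "0 0 0 0 0 0 60;0 0 0 0 0 0 60"
}}

```text
time: 9.0
eef_pos: [0.546, 0.2118, 0.2413]
tool_rot: [0.757, 0.653, -0.001, -0.0]
ft_force: [-0.7, 0.3, -0.9]
width: 0.0598
gripper_force: 0.0
```

```bash
python3 -c "
from h import *
where()"
```

```text
t 9.0 lane mm [-179.     0.5] z 0.2413 tooly-laneX deg 90.2 tilt [-2.1e-03 -8.0e-04 -1.0e+00] F [-0.7  0.3 -0.9] w 0.059760528021718905 q [ 0.35  0.34  1.54 -0.    1.27  0.5 ]
```

Request:
{"name": "arm_command", "arguments": {
  "series": "0 0 25 0 0 0 60;0 0 25 0 0 0 60;0 0 25 0 0 0 60;0 0 25 0 0 0 60;0 0 25 0 0 0 60;0 0 25 0 0 0 60;0 0 20 0 0 0 60;0 0 16 0 0 0 60;0 0 12 0 0 0 60;0 0 5 0 0 0 60;0 0 0 0 0 0 60"
}}

```text
time: 10.1
eef_pos: [0.5466, 0.2122, 0.0388]
tool_rot: [0.758, 0.653, -0.001, -0.0]
ft_force: [0.8, -0.0, -0.8]
width: 0.0597
gripper_force: 0.0
```

Request:
{"name": "arm_command", "arguments": {
  "series": "-6 0 0 0 0 0 60;-6 0 0 0 0 0 60;-4 0 0 0 0 0 60;-3 0 0 0 0 0 60;-3 0 0 0 0 0 60;-3 0 0 0 0 0 60;-4 0 0 0 0 0 60;-4 0 0 0 0 0 60;-5 0 0 0 0 0 60;-5 0 0 0 0 0 60;-5 0 0 0 0 0 60;-5 0 0 0 0 0 60"
}}

```text
time: 11.3
eef_pos: [0.5393, 0.1597, 0.0396]
tool_rot: [0.758, 0.652, 0.001, 0.0]
ft_force: [1.4, 5.1, 2.6]
width: 0.0595
gripper_force: 2.6
```

Request:
{"name": "arm_command", "arguments": {
  "series": "-3 0 0 0 0 0 60;-3 0 0 0 0 0 60;-2 0 0 0 0 0 60;-1 0 0 0 0 0 60;0 0 0 0 0 0 60"
}}

```text
time: 11.8
eef_pos: [0.538, 0.1508, 0.0396]
tool_rot: [0.758, 0.652, 0.0, 0.0]
ft_force: [1.4, 4.5, 3.7]
width: 0.0603
gripper_force: 2.1
```

```bash
python3 - <<'E'
from h import *
import pickle
wrist("w4"); c=read_camera("top"); pickle.dump(c,open("top4.pkl","wb"))
w=cv2.imread("pics/w4.png"); t=cv2.resize(c["pixels"][200:300,150:330,::-1],(540,300),interpolation=cv2.INTER_CUBIC)
m=np.zeros((600,640,3),np.uint8); m[:300]=w[180:480]; m[300:,:540]=t
cv2.imwrite("pics/m4.png",m)
E
```

```text
t 11.8 lane mm [-117.5    1.7] z 0.0396 tooly-laneX deg 90.03 tilt [ 9.e-04  3.e-04 -1.e+00] F [1.4 4.5 3.7] w 0.06030602282430328 q [0.25 0.5  1.86 0.   0.78 0.4 ]
```

View pics/m4.png

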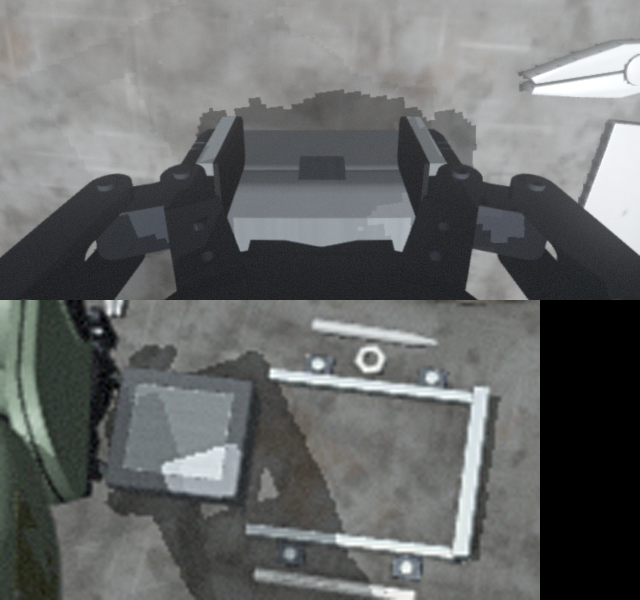

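The fingers sit on the tin's rear face and the tin's front is at the mouth, in the top view near px (235,227) and (230,267). I'll check its lateral position.

```bash
python3 - <<'E'
from h import *
import pickle
c=pickle.load(open("top4.pkl","rb"))
f=lambda L:[(150+x/3-.33,200+(y-300)/3-.33) for x,y in L]
T=lane(pix2w(c,f([(254,382),(240,500),(108,487),(122,368)]),.05));print(T.round(1),T.mean(0))
E
```

```text
[[  -5.7   46.7]
 [  -2.5  -43.7]
 [-101.6  -45.6]
 [-106.3   45.6]] [-54.05484657   0.75627446]
```

Request:
{"name": "arm_command", "arguments": {
  "series": "-2 0 0 0 0 0 60;-4 -0.1 0 0 0 0 60;-5 -0.1 0 0 0 0 60;-5 -0.1 0 0 0 0 60;-5 -0.1 0 0 0 0 60;-5 -0.1 0 0 0 0 60;-5 -0.1 0 0 0 0 60;-5 -0.1 0 0 0 0 60;-5 -0.1 0 0 0 0 60;-5 -0.1 0 0 0 0 60;-5 -0.1 0 0 0 0 60;-5 0 0 0 0 0 60"
}}

```text
time: 13.1
eef_pos: [0.5285, 0.0958, 0.0395]
tool_rot: [0.758, 0.652, 0.0, -0.0]
ft_force: [0.7, 5.8, 3.8]
width: 0.0601
gripper_force: 2.9
```

Request:
{"name": "arm_command", "arguments": {
  "series": "-5 0 0 0 0 0 60;-5 0 0 0 0 0 60;-5 0 0 0 0 0 60;-5 0 0 0 0 0 60;-5 0 0 0 0 0 60;-4 0 0 0 0 0 60;-2 0 0 0 0 0 60;-1 0 0 0 0 0 60;0 0 0 0 0 0 60"
}}

```text
time: 14.0
eef_pos: [0.5236, 0.0641, 0.0395]
tool_rot: [0.758, 0.652, 0.0, -0.0]
ft_force: [1.5, 4.3, 3.9]
width: 0.0604
gripper_force: 2.4
```

```bash
python3 - <<'E'
from h import *
import pickle
where(); c=read_camera("top"); pickle.dump(c,open("top5.pkl","wb"))
t=cv2.resize(c["pixels"][205:305,180:330,::-1],(750,500),interpolation=cv2.INTER_CUBIC)
cv2.imwrite("pics/t5.png",t)
E
```

```text
t 14.0 lane mm [-29.6   0.4] z 0.0395 tooly-laneX deg 90.03 tilt [ 1.e-04  3.e-04 -1.e+00] F [1.5 4.3 3.9] w 0.06035017795176371 q [0.1  0.46 1.94 0.   0.74 0.25]
```

View pics/t5.png

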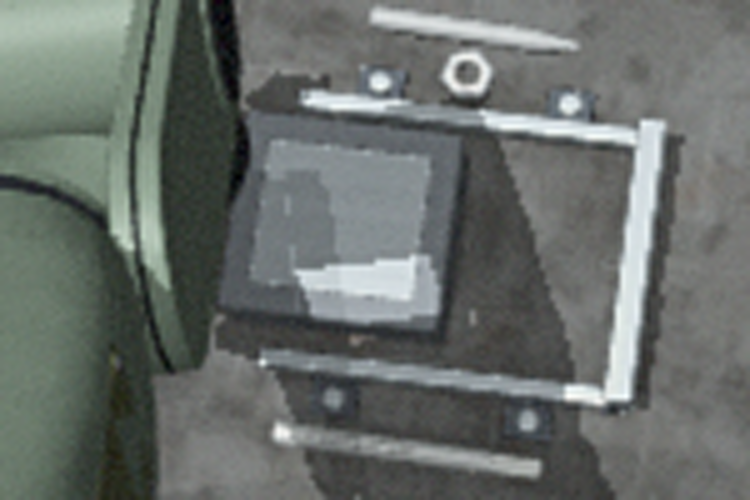

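```bash
python3 - <<'E'
from h import *
import pickle
c=pickle.load(open("top5.pkl","rb"))
f=lambda L:[(180+x/5-.4,205+y/5-.4) for x,y in L]
print(lane(pix2w(c,f([(467,135),(443,335),(220,308),(250,112)]),.05)).round(1))
print(lane(pix2w(c,f([(262,354),(605,394),(300,105),(640,143)]),.018)).round(1), lane(pix2w(c,f([(635,132),(607,402)]),.04)).round(1))
E
```

```text
[[ 82.6  46.5]
 [ 84.5 -45.3]
 [-16.  -45. ]
 [-16.4  45.4]]
[[ 0.000e+00 -5.930e+01]
 [ 1.578e+02 -5.890e+01]
 [-1.000e-01  5.830e+01]
 [ 1.591e+02  5.900e+01]] [[157.4  59.1]
 [160.3 -65.2]]
```

Request:
{"name": "arm_command", "arguments": {
  "series": "-2 0 0 0 0 0 60;-4 0 0 0 0 0 60;-5 0 0 0 0 0 60;-5 0 0 0 0 0 60;-5 0 0 0 0 0 60;-5 0 0 0 0 0 60;-5 0 0 0 0 0 60;-5 0 0 0 0 0 60;-5 0 0 0 0 0 60;-5 0 0 0 0 0 60;-5 0 0 0 0 0 60;-5 0 0 0 0 0 60"
}}

```text
time: 15.25
eef_pos: [0.5151, 0.0089, 0.0394]
tool_rot: [0.758, 0.652, 0.0, -0.0]
ft_force: [1.4, 6.6, 5.3]
width: 0.0599
gripper_force: 3.1
```

Request:
{"name": "arm_command", "arguments": {
  "series": "-4 0 0 0 0 0 60;-3 0 0 0 0 0 60;-2 0 0 0 0 0 60;-1 0 0 0 0 0 60;-1 0 0 0 0 0 60;-1 0 0 0 0 0 60;-1 0 0 0 0 0 60;0 0 0 0 0 0 60"
}}

```text
time: 16.05
eef_pos: [0.513, -0.0039, 0.0394]
tool_rot: [0.758, 0.652, -0.0, -0.0]
ft_force: [1.5, 5.8, 4.8]
width: 0.0599
gripper_force: 2.9
```

```bash
python3 -c "
from h import *
where()"
```

```text
t 16.05 lane mm [39.2  0.1] z 0.0394 tooly-laneX deg 90.04 tilt [-7.e-04  5.e-04 -1.e+00] F [1.5 5.8 4.8] w 0.05986843794608539 q [-0.03  0.44  1.97  0.    0.73  0.12]
```

Now about 8 mm remains, so I'll creep until the force rises.

Request:
{"name": "arm_command", "arguments": {
  "series": "-1 0 0 0 0 0 60;-1 0 0 0 0 0 60;-1 0 0 0 0 0 60;-1 0 0 0 0 0 60;-1 0 0 0 0 0 60;-1 0 0 0 0 0 60;0 0 0 0 0 0 60"
}}

```text
time: 16.75
eef_pos: [0.5121, -0.0098, 0.0394]
tool_rot: [0.758, 0.652, -0.0, -0.0]
ft_force: [0.7, 5.7, 5.2]
width: 0.06
gripper_force: 2.9
```

Request:
{"name": "arm_command", "arguments": {
  "series": "-1 0 0 0 0 0 60;-1 0 0 0 0 0 60;0 0 0 0 0 0 60"
}}

```text
time: 17.05
eef_pos: [0.5118, -0.0118, 0.0394]
tool_rot: [0.758, 0.652, -0.0, -0.0]
ft_force: [0.7, 5.7, 5.3]
width: 0.0598
gripper_force: 2.9
```

Request:
{"name": "arm_command", "arguments": {
  "series": "-1 0 0 0 0 0 60;0 0 0 0 0 0 60"
}}

```text
time: 17.25
eef_pos: [0.5119, -0.0121, 0.0394]
tool_rot: [0.758, 0.652, 0.001, -0.001]
ft_force: [1.7, 8.5, 4.5]
width: 0.0602
gripper_force: 4.6
```

Request:
{"name": "arm_command", "arguments": {
  "series": "-1 0 0 0 0 0 60;0 0 0 0 0 0 60"
}}

```text
time: 17.45
eef_pos: [0.5119, -0.0121, 0.0394]
tool_rot: [0.758, 0.652, 0.001, -0.001]
ft_force: [2.8, 13.3, 5.4]
width: 0.06
gripper_force: 6.8
```

Request:
{"name": "arm_command", "arguments": {
  "series": "-0.7 0 0 0 0 0 60;0 0 0 0 0 0 60"
}}

```text
time: 17.65
eef_pos: [0.5119, -0.0121, 0.0394]
tool_rot: [0.759, 0.652, 0.002, -0.002]
ft_force: [2.0, 16.3, 3.9]
width: 0.0601
gripper_force: 8.4
```

The tin is seated: the position is fixed while the force climbs. I'll back off along the lane, rise and check.

Request:
{"name": "arm_command", "arguments": {
  "series": "1 0 0 0 0 0 60;2 0 0 0 0 0 60;4 0 0 0 0 0 60;8 0 0 0 0 0 60;10 0 0 0 0 0 60;10 0 0 0 0 0 60;0 0 -10 0 0 0 60;0 0 -25 0 0 0 60;0 0 -30 0 0 0 60;0 0 -30 0 0 0 60;0 0 -30 0 0 0 60;0 0 -30 0 0 0 60"
}}

```text
time: 18.85
eef_pos: [0.5167, 0.0198, 0.1964]
tool_rot: [0.758, 0.653, 0.0, 0.0]
ft_force: [0.5, -0.0, -0.0]
width: 0.0598
gripper_force: 0.0
```

Request:
{"name": "arm_command", "arguments": {
  "series": "20 0 -25 0 0 0 60;30 0 -25 0 0 0 60;30 0 0 0 0 0 60;30 0 0 0 0 0 60;30 0 0 0 0 0 60;30 0 0 0 0 0 60;20 0 0 0 0 0 60;0 0 0 0 0 0 60;0 0 0 0 0 0 60"
}}

```text
time: 19.75
eef_pos: [0.5449, 0.2076, 0.2446]
tool_rot: [0.757, 0.653, -0.0, 0.0]
ft_force: [0.5, -0.2, 0.1]
width: 0.06
gripper_force: 0.0
```

```bash
python3 - <<'E'
from h import *
import pickle
where(); c=read_camera("top"); pickle.dump(c,open("top6.pkl","wb"))
cv2.imwrite("pics/t6.png",cv2.resize(c["pixels"][205:305,180:330,::-1],(750,500),interpolation=cv2.INTER_CUBIC))
E
```

```text
t 19.75 lane mm [-1.747e+02  1.000e-01] z 0.2446 tooly-laneX deg 90.11 tilt [-1.e-04 -8.e-04 -1.e+00] F [ 0.5 -0.2  0.1] w 0.05996081673582917 q [ 0.34  0.33  1.54 -0.    1.27  0.49]
```

View pics/t6.png

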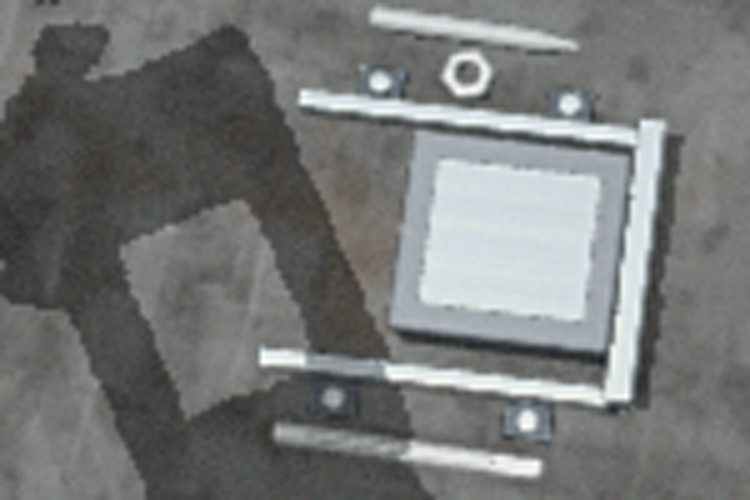

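The tin's front edge meets the end stop along its whole width, from about (632,150) to (606,355). There is a gap to both rails, the small items haven't moved, and the arm is clear.

```bash
python3 -c "
from station import ctrl
print(ctrl.hand_in())"
```

```text
the job is handed in; nothing more can be done
None
```

The tin sits flush against the end stop, about midway between the rails with a visible gap on both sides. Neither rail nor any of the small items was touched as far as the pictures and forces show. The arm is clear and the job was handed in at about 20 s; the hand-in call returned no verdict.

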